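Check under two crates and push the stamped one to dispatch

TASK

Two crates of sawn discs stand against the steel stop bar: tip up first the left one and then the right one (as seen from the robot), each over its bottom edge at the bar, about two thirds of the way onto its side but not over, to look underneath, and let each back down flat with the fingers without letting it drop. Then push the crate that has the stamp on its underside across the bench until it stands square against the dispatch fence, and leave the other crate where it was. Only push with the fingertips, never pick a crate up, and disturb nothing else.

Things in the scene. Friction and masses are not known exactly. Their poses are not given: they have to be found in the camera images.
- stop_bar: fixed flat steel bar on the bench, set slantwise, 460 mm long, 30 wide, 6 high; both crates stand with the near wall against it (up to 3 mm off), so a crate pushed high up towards the bar cannot slide and tips. Origin: on the bench, middle of its face towards the crates; x square to the bar, towards the crates and the fence; y along it, to the left and towards the robot
- dispatch_fence: dispatch line: fixed aluminium angle, 740 mm long, 40 high, on the other side of the crates, roughly parallel to the stop bar, with yellow tape across both ends. Origin: on the bench, middle of its face towards the crates; x square to the face, away from the crates; y along it, to the left. Its face is 225 to 260 mm from the bar's crate-side face, up to 0.06 rad out of parallel
- stamp (a point): middle of the white stencilled stamp (a 77 mm ring with a bar through it) under the stamped crate; fixed to that crate at the middle of its underside, 3 mm above its lower edges
- crate_a: open grey plastic crate, one of two that look alike from above, one stamped underneath: 110 mm deep (x), 150 wide (y), 70 high, plain upright walls 4 mm; sawn steel discs sit fast in it, tops 22 mm up. 0.5 to 0.8 kg, mass centre about 16 mm up; goes over if tipped past about 1.25 rad. Origin: middle of the underside; x points square away from the stop bar, y along it to the left, z up
- crate_a_near_edge (a point): middle of the lower edge of crate_a's near wall (at the stop bar), the edge over which it tips: 55 mm in -x from the crate's origin, at bench height; while tipping it shifts up to 5 mm away from the bar and up to 3 mm up
- crate_b: open grey plastic crate, one of two that look alike from above, one stamped underneath: 110 mm deep (x), 150 wide (y), 70 high, plain upright walls 4 mm; sawn steel discs sit fast in it, tops 22 mm up. 0.5 to 0.8 kg, mass centre about 16 mm up; goes over if tipped past about 1.25 rad. Origin: middle of the underside; x points square away from the stop bar, y along it to the left, z up
- crate_b_near_edge (a point): middle of the lower edge of crate_b's near wall (at the stop bar), the edge over which it tips: 55 mm in -x from the crate's origin, at bench height; while tipping it shifts up to 5 mm away from the bar and up to 3 mm up
- blank: bystander, leave alone: sawn round steel blank, 36 mm across, 50 mm high, standing between the two crates; origin in the middle of its underside
- tote: bystander, leave alone: black open box 115 (x) x 110 (y) x 50 mm high holding a carton, already standing at the dispatch fence near its left (+y) end; origin in the middle of its underside
- tube: bystander, leave alone: square steel tube offcut 110 x 30 x 30 mm lying on the robot's side of the stop bar, to the right; origin in the middle of its underside
- spanner: bystander, leave alone: open-ended spanner lying flat on the robot's side of the stop bar; origin in the middle of its underside
- brush: bystander, leave alone: hand brush lying at the left; origin in the middle of its underside
- oil: bystander, leave alone: white bottle of cutting oil, 60 mm across, 150 mm high, standing at the left; origin in the middle of its underside
- scriber: bystander, leave alone: thin steel scriber, 130 mm long, 10 mm thick, lying at the right, near the robot; origin in the middle of its underside

How it is judged:
By the outcome, as a careful person would: the job done as asked, in the order asked, and still so for the second after the job is handed in, with the robot touching nothing.
It also fails if it takes over 72 s, if anything falls off the work surface, if the arm or the gripper's body presses on something with over 40 N, if the wrist force passes 120 N, or if a joint passes its speed limit or range.

ROBOT

A 6-joint arm with a two-finger parallel gripper is mounted at the origin on the work surface. World frame = base frame: x ahead of the robot, y to its left, z up, the work surface at z = 0. Lengths are in m, angles in rad, forces in N, time in s.
With the tool pointing down it reaches from about 0.375 to 0.9 m from the base axis. Payload 3.1 kg.
Tool frame: the origin (TCP) lies midway between the tips of the shut fingers; the grasp point (between the pads) lies 19 mm behind it (bot.hold_point_z is the distance from the TCP to the grasp point, in m); z points along the fingers, y is the line along which they close (so a half turn about z gives the same grasp; the last joint's range is limited). The gripper opens to 85 mm and grips with 20 to 120 N. Pads are 22 mm wide; open, the fingers measure 114 mm over their backs; the gripper's body (76 mm by 85 mm) begins 54 mm behind the grasp point. The pads swing forward as they close: fully open they stand 13 mm farther back than shut.
Start: joints at [-1.391, 0.527, 1.433, -0, 1.181, -0.178], TCP at [0.219, -0.585, 0.231] pointing down, gripper open.
Joint ranges: [-3.08, 3.08], [-0.75, 2.2], [0.22, 2.44], [-1.43, 4.57], [0, 2.65], [-2.85, 2.85]. Speed limits (rad/s): [2.79, 2.79, 3.14, 3.14, 3.14, 3.14].

INTERFACE

Orientations are given as a unit quaternion [w, x, y, z].
In Python, from rig import bot gives the robot as it stands. The module is installed in compiled form; this text tells all that it offers.
- The arm moves only by the shell command python3 -m creep 'ROWS' [FORCE]. ROWS is JSON, a list of rows, each an object with "fingers": the opening, from 0 (shut) to 1 (fully open); "dp": the shift along the world's x, y, z in m, a list of three; "angular": the turn, a rotation vector about the world's x, y, z in rad, a list of three. A call has 1 to 5 rows; each row is the pose to reach, as a shift and turn from the pose commanded when the call began; what a row does not reach only later rows make up. A row lasts 1/8 s, in which the tool goes at most 62.5 mm and 10.7 degrees, less where a joint would pass 70% of its speed; a pose out of reach is approached as far as the arm can. A call with a gripper value outside its range is refused whole. The fingers move at their own pace and stop on an object; FORCE is the grip in N (left out, the last holds). Time passes only in rows, so rows that repeat a pose let the fingers close. It gives the time, the measured TCP pose, the force, the opening and the grip force at its end, in the units of the state.
- bot.state(): the state, without advancing time (a new reading comes with each control period).
- bot.read_camera(name): name is "scene" or "top" or "wrist"; returns the picture (420x560x3 uint8, blue, green, red); there is no depth.
- bot.get_calibration(name): a dict with "intrinsics" (3x3 intrinsics, pixels), "camera_from_world" (4x4, takes a point from world to camera coordinates). Camera axes: x right, y up, looking along -z (the intrinsics and any distortion apply to the point x, -y, -z); pixel columns grow to the right and rows downward; lengths in m; the calibration is good to about 2 mm. A picture is of the moment at which its call begins: read the wrist's pose just before it. get_calibration takes no time and is no camera call; for the wrist camera it gives the pose at the moment of the call.
- bot.finish_job(): hands the job in; it is judged then, once.
The state is a dict: "time_s": time; "qpos": joint angles; "qd": joint speeds; "joint_efforts": joint torques, N m; "position": TCP position; "eef_rot": TCP orientation; "contact_force": force on the tool from outside, world axes, zero at the start; "moment": the same for the moment, N m; "gripper_width": opening from 0.0 (shut) to 1.0 (fully open); "grasp_force": force on a finger pad.
Only numpy, scipy, OpenCV 4.12 (cv2) and the standard library are available. Lean on these libraries where they do the work, as an engineer would, in place of code of your own. Each camera call takes 0.05 s, during which the arm holds its last target. There are 200 camera calls.

## Working session

There is one attempt and no reset: what is moved stays moved. The work goes in short steps, Python scripts to look and compute and a shell command to move; the robot and the scene stay as the last step left them, time stands still between calls to the robot, and variables do not carry over. Pictures are saved under pics/ and viewed, at most 10 in all, crops included, and the job is handed in when it is done.

```bash
mkdir -p pics; python3 - <<'E'
from rig import bot
import cv2,numpy as np
for n in("scene","top"):
    cv2.imwrite(f"pics/{n}0.png",bot.read_camera(n))
    c=bot.get_calibration(n);print(n,c["intrinsics"],np.round(c["camera_from_world"],3).tolist(),c.keys())
print(bot.state())
E
```

```text
scene [[488.26588262   0.         278.42755698]
 [  0.         488.26588262 209.31103686]
 [  0.           0.           1.        ]] [[0.858, 0.513, -0.014, -0.431], [-0.394, 0.675, 0.624, 0.174], [0.329, -0.53, 0.781, -1.712], [0.0, 0.0, 0.0, 1.0]] dict_keys(['intrinsics', 'camera_from_world'])
top [[540.10353043   0.         277.35890935]
 [  0.         540.10353043 209.71705202]
 [  0.           0.           1.        ]] [[-0.006, -1.0, 0.007, 0.011], [0.984, -0.005, 0.178, -0.475], [-0.178, 0.008, 0.984, -1.558], [0.0, 0.0, 0.0, 1.0]] dict_keys(['intrinsics', 'camera_from_world'])
{'time_s': 0.1, 'qpos': array([-1.39048870e+00,  5.28375945e-01,  1.43377489e+00,  1.20183318e-05,
        1.18138629e+00, -1.78511690e-01]), 'qd': array([ 5.51275503e-04, -1.98335607e-03, -1.43539749e-03,  2.68912704e-04,
        4.56043344e-05,  7.33505047e-04]), 'joint_efforts': array([ 1.37986440e-04, -4.43305743e+01, -1.78586644e+01, -2.16460016e-04,
        3.87683103e-03, -4.47581300e-06]), 'position': array([ 0.21938814, -0.58454778,  0.23042955]), 'eef_rot': array([-9.72243021e-04,  9.83949153e-01,  1.78446403e-01,  4.68401744e-06]), 'contact_force': array([-0.79605881, -0.34012089,  0.93242354]), 'moment': array([0.01917899, 0.01397243, 0.01337916]), 'grasp_force': 0.0, 'gripper_width': 1.0002972014636742}
```

View pics/top0.png

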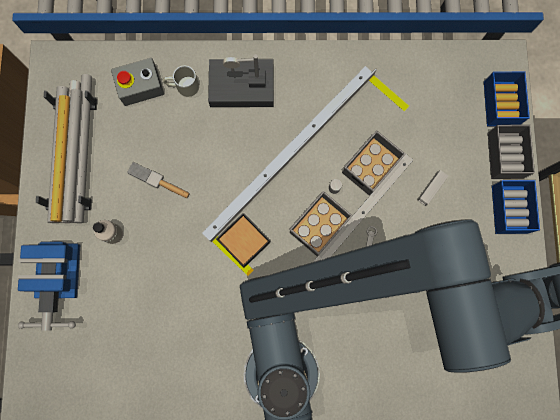

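View pics/scene0.png

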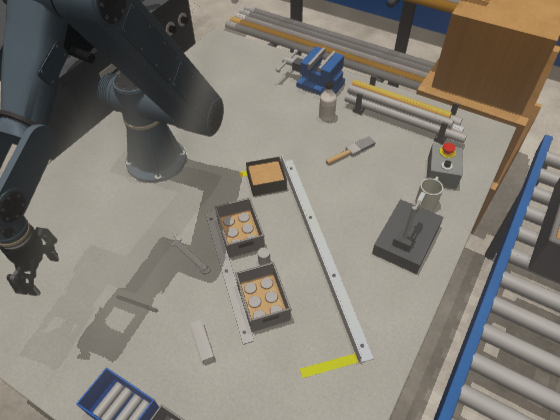

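Top view: crates at about (320,222) on the left and (373,162) on the right. The bar runs (410,158)–(320,255), the fence (208,235)–(370,70), and the blank is at (335,186). I'll zoom in for corners.

```bash
python3 - <<'E'
import cv2
a=cv2.imread("pics/top0.png")[60:280,195:445]
cv2.imwrite("pics/topz.png",cv2.resize(a,None,fx=2.7,fy=2.7,interpolation=cv2.INTER_CUBIC))
a=cv2.imread("pics/scene0.png")[150:370,170:380]
cv2.imwrite("pics/scz.png",cv2.resize(a,None,fx=2.7,fy=2.7,interpolation=cv2.INTER_CUBIC))
E
```

```text
(no output)
```

View pics/topz.png

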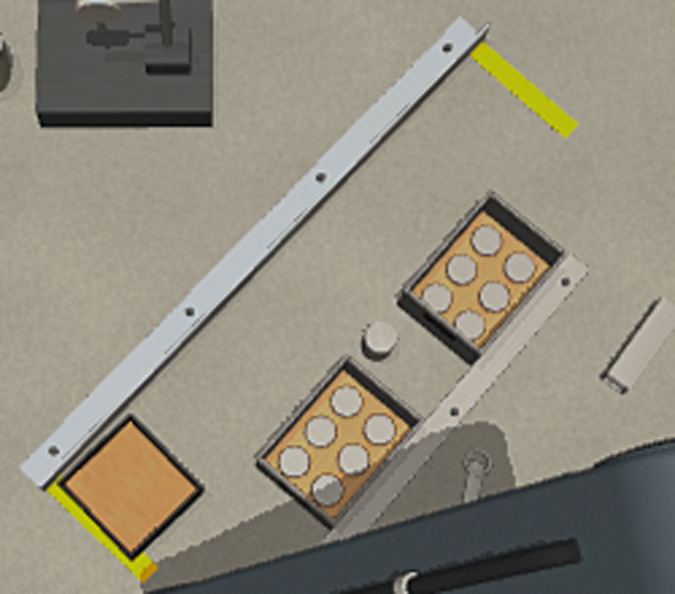

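View pics/scz.png

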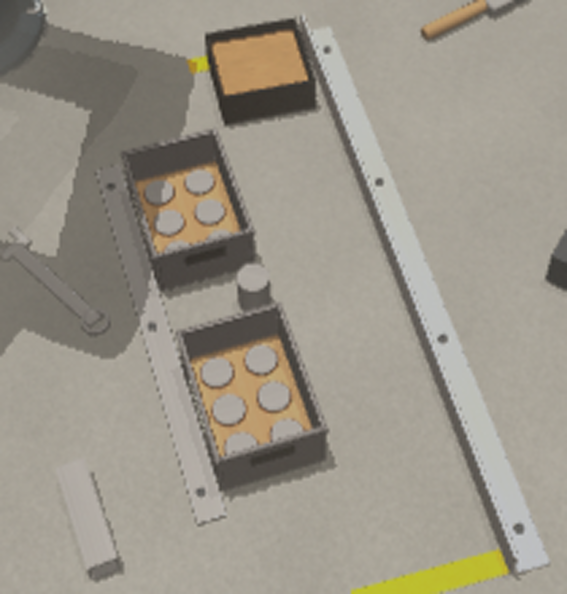

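Top zoom (2.7x): left rim corners are (347,359), (420,420), (333,523), (258,461), and right ones (490,194), (563,252), (475,358), (400,297). The scene zoom shows the same rims plus both bar ends. Now converting these to world positions.

```bash
cat > h.py <<'E'
import numpy as np, cv2
from rig import bot
def P(name):
    c=bot.get_calibration(name); return c["intrinsics"],c["camera_from_world"]
def ray(cal,uv):
    K,T=cal; d=np.linalg.solve(K,[uv[0],uv[1],1.]); d=d*[1,-1,-1]
    R=T[:3,:3]; return -R.T@T[:3,3], R.T@d
def onz(cal,uv,z):
    o,d=ray(cal,uv); return o+d*(z-o[2])/d[2]
def proj(cal,p):
    K,T=cal; q=T[:3,:3]@p+T[:3,3]; v=K@(q*[1,-1,-1]); return v[:2]/v[2]
E
python3 - <<'E'
from h import *
t=P("top");s=P("scene")
tz=lambda a:[(195+x/2.7,60+y/2.7) for x,y in a]
sz=lambda a:[(170+x/2.7,150+y/2.7) for x,y in a]
f=lambda c,a,z:np.array([onz(c,p,z)[:2] for p in a])
np.set_printoptions(precision=4,suppress=True)
for n,a,b in(("L",[(347,359),(420,420),(333,523),(258,461)],[(252,232),(157,262),(123,152),(214,132)]),("R",[(490,194),(563,252),(475,358),(400,297)],[(326,430),(222,461),(181,331),(280,306)])):
  for c,q in((t,tz(a)),(s,sz(b))):
    w=f(c,q,.07); y=w[2]-w[1]+w[3]-w[0]; x=w[0]-w[1]+w[3]-w[2]
    print(n,w.mean(0),"size",np.linalg.norm(x)/2,np.linalg.norm(y)/2,"yawx",np.arctan2(x[1],x[0]),"yawy-90",np.arctan2(y[1],y[0])-np.pi/2)
b=f(s,sz([(118,165),(225,516)]),.006);d=b[0]-b[1];print("bar s",b.tolist(),np.linalg.norm(d),np.arctan2(d[1],d[0])-np.pi/2)
print("bar top R end",f(t,tz([(571,255)]),.006))
for nm,c,q in(("t",t,tz([(50,487),(490,25)])),("s",s,sz([(301,16),(515,573)]))):
  b=f(c,q,.04);d=b[0]-b[1];print("fence",nm,b.tolist(),np.linalg.norm(d),np.arctan2(d[1],d[0])-np.pi/2)
print("blank top",f(t,tz([(380,333)]),.05),f(s,sz([(253,277)]),.05))
print("tote rim",f(t,tz([(128,416),(202,490),(132,557),(62,485)]),.05))
E
```

```text
L [ 0.4296 -0.1168] size 0.10307317832028716 0.14721441073151098 yawx 0.8601242115849344 yawy-90 0.8525107159517691
L [ 0.438  -0.1197] size 0.10593871762407688 0.1525319924462186 yawx 0.8561996946165957 yawy-90 0.8523791254427957
R [ 0.6125 -0.2771] size 0.1038666565258999 0.15612857315285678 yawx 0.8600392640650744 yawy-90 0.8562379957219717
R [ 0.6232 -0.2801] size 0.10424403153786034 0.14914804943973894 yawx 0.8339792706153422 yawy-90 0.8509548545830286
bar s [[0.31412085739401596, -0.0881512897167549], [0.6590324670764593, -0.3913006201358824]] 0.4591987968487064 0.8497510826100085
bar top R end [[ 0.6529 -0.3922]]
fence t [[0.3845879405778312, 0.19662225407940748], [0.9185126328391491, -0.3033128791885128]] 0.7314442661487998 0.8182626970151317
fence s [[0.3928231192318289, 0.20352966188864108], [0.9275400080176281, -0.31392500311996147]] 0.7440977633966721 0.801802974155903
blank top [[ 0.5521 -0.1656]] [[ 0.5523 -0.1656]]
tote rim [[0.4607 0.1117]
 [0.3792 0.0314]
 [0.3074 0.1066]
 [0.3855 0.1826]]
```

```bash
cat >> h.py <<'E'
from scipy.spatial.transform import Rotation as Rn
N=np.array([np.cos(.852),np.sin(.852),0]); Tt=np.array([-N[1],N[0],0]); B=np.array([.4866,-.2397,0])
def W(n,t,z=0): return B+n*N+t*Tt+np.array([0,0,z])
def NT(p): d=np.asarray(p)-B; return np.array([d@N,d@Tt,d[2]])
def tool():
    s=bot.state(); q=s["eef_rot"]; return s["position"],Rn.from_quat([q[1],q[2],q[3],q[0]]),s
def goto(n,t,z,R):   # dp, angular to reach
    p,R0,s=tool(); return np.round(W(n,t,z)-p,4),np.round((R*R0.inv()).as_rotvec(),4)
def ori(tilt,flip=1):
    # tool y along flip*t ; tool z down, tilted: tilt>0 tip points toward bar(-n)
    z=-np.sin(tilt)*N+np.array([0,0,-np.cos(tilt)]); y=flip*Tt; x=np.cross(y,z)
    return Rn.from_matrix(np.c_[x,y,z])
E
python3 - <<'E'
from h import *
np.set_printoptions(precision=4,suppress=True)
p,R,s=tool();K,T=P("wrist");c=-T[:3,:3].T@T[:3,3]
print(K,"cam in tool",R.inv().apply(c-p),"view dir in tool",R.inv().apply(-T[2,:3]),"up",R.inv().apply(T[1,:3]))
print(R.as_matrix())
for f in(1,-1): print(f,goto(.19,.12,.2,ori(0,f)))
E
```

```text
[[344.8254   0.     280.9827]
 [  0.     344.8254 212.5351]
 [  0.       0.       1.    ]] cam in tool [ 0.0753  0.0003 -0.1426] view dir in tool [-0.2967  0.0003  0.955 ] up [0.955  0.001  0.2967]
[[ 0.9363  0.3512 -0.0003]
 [ 0.3512 -0.9363  0.0019]
 [ 0.0004 -0.0019 -1.    ]]
1 (array([ 0.302 ,  0.5669, -0.0304]), array([-0.0011,  0.0024, -2.6484]))
-1 (array([ 0.302 ,  0.5669, -0.0304]), array([-0.0018, -0.0008,  0.4932]))
```

```bash
cat >> h.py <<'E'
def gE(n,t,z,a,flip=-1,off=.013):
    # effective open fingertip at n,t,z with tilt a
    R=ori(a,flip); p,R0,s=tool(); tcp=W(n,t,z)+off*R.as_matrix()[:,2]
    return np.round(tcp-p,4).tolist(),np.round((R*R0.inv()).as_rotvec(),4).tolist()
def now(off=.013):
    p,R,s=tool(); M=R.as_matrix(); e=p-off*M[:,2]
    print("t",round(s["time_s"],2),"E nt z",np.round(NT(e),4),"tilt",round(float(np.arctan2(-M[:,2]@N,-M[2,2])),3),"zt",round(float(M[:,2]@Tt),3),"q",np.round(s["qpos"],2),"F ntz",np.round([s["contact_force"]@N,s["contact_force"]@Tt,s["contact_force"][2]],1))
E
python3 - <<'E'
from h import *
print(gE(.17,.12,.14,.6))
E
```

```text
([0.284, 0.5463, -0.1012], [-0.3466, 0.4975, 0.4787])
```

```bash
python3 -m creep '[{"fingers":1,"dp":[0.028,0.054,0],"angular":[-0.07,0.1,0.095]},{"fingers":1,"dp":[0.056,0.108,0],"angular":[-0.14,0.2,0.19]},{"fingers":1,"dp":[0.084,0.162,0],"angular":[-0.21,0.3,0.285]},{"fingers":1,"dp":[0.112,0.216,0],"angular":[-0.28,0.4,0.38]},{"fingers":1,"dp":[0.14,0.27,0],"angular":[-0.3466,0.4975,0.4787]}]'; python3 -c "
from h import *
now();print(gE(.17,.12,.14,.6))"
```

```text
time_s: 0.72
position: [0.3605, -0.3137, 0.2316]
eef_rot: [0.125, 0.869, 0.396, -0.27]
contact_force: [1.4, 0.1, -0.4]
gripper_width: 1.001
grasp_force: 0.0
t 0.72 E nt z [-0.1314  0.0462  0.2423] tilt 0.604 zt -0.005 q [-0.6   0.44  1.78 -0.68  1.1   0.49] F ntz [ 1.  -1.  -0.4]
([0.1429, 0.2754, -0.1024], [0.0046, -0.0003, -0.0044])
```

```bash
python3 -m creep '[{"fingers":1,"dp":[0.028,0.054,0],"angular":[0,0,0]},{"fingers":1,"dp":[0.056,0.108,0],"angular":[0,0,0]},{"fingers":1,"dp":[0.086,0.165,0],"angular":[0,0,0]},{"fingers":1,"dp":[0.114,0.220,0],"angular":[0,0,0]},{"fingers":1,"dp":[0.143,0.275,-0.02],"angular":[0.005,0,-0.004]}]'; python3 - <<'E'
from h import *
now();print(gE(.15,.12,.055,.6))
cv2.imwrite("pics/w1.png",bot.read_camera("wrist"))
w=P("wrist")
for n,t in((.112,.045),(.112,.195)):print(proj(w,W(n,t,.07)))
E
```

```text
time_s: 1.35
position: [0.5024, -0.0413, 0.213]
eef_rot: [0.121, 0.871, 0.394, -0.267]
contact_force: [-0.1, -0.7, -0.1]
gripper_width: 0.999
grasp_force: 0.0
t 1.35 E nt z [0.167  0.1187 0.2238] tilt 0.595 zt 0.0 q [-0.04  0.6   1.52 -0.46  1.44  0.83] F ntz [-0.6 -0.4 -0.1]
([-0.0122, -0.012, -0.1688], [-0.0035, 0.0042, 0.0021])
[372.51034257 159.29282847]
[192.6514464  158.77606265]
```

View pics/w1.png

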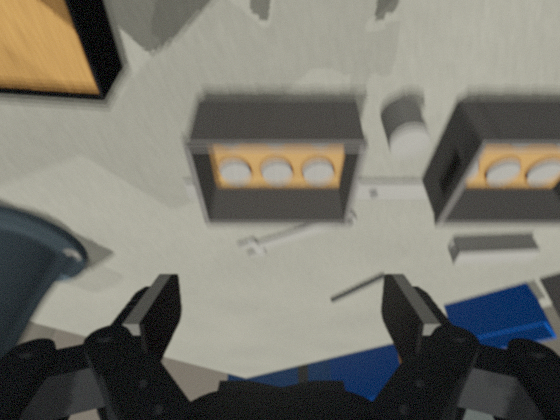

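The wrist picture (blurred) shows the left crate's far rim at row ~145, cols 187–365, close to prediction. It also shows the blank at (405,120) and the tote at top left. Next I lower beside the far wall.

```bash
python3 -m creep '[{"fingers":1,"dp":[-0.003,-0.003,-0.05],"angular":[0,0,0]},{"fingers":1,"dp":[-0.008,-0.006,-0.10],"angular":[0,0,0]},{"fingers":1,"dp":[-0.013,-0.01,-0.15],"angular":[0,0,0]},{"fingers":1,"dp":[-0.015,-0.01,-0.17],"angular":[-0.003,0.004,0.002]},{"fingers":1,"dp":[-0.015,-0.01,-0.17],"angular":[-0.003,0.004,0.002]}]'; python3 - <<'E'
from h import *
now()
cv2.imwrite("pics/w2.png",bot.read_camera("wrist"))
print(gE(.135,.122,.05,.6),-.005*N)
E
```

```text
time_s: 2.02
position: [0.485, -0.0535, 0.0417]
eef_rot: [0.121, 0.869, 0.395, -0.272]
contact_force: [0.5, -0.7, 1.0]
gripper_width: 1.002
grasp_force: 0.0
t 2.02 E nt z [0.1465 0.1237 0.0524] tilt 0.604 zt 0.005 q [-0.07  0.84  1.63 -0.52  1.12  0.99] F ntz [-0.2 -0.8  1. ]
([-0.0073, -0.0097, -0.0036], [-0.0003, -0.0031, 0.0008]) [-0.0032924  -0.00376299 -0.        ]
```

View pics/w2.png

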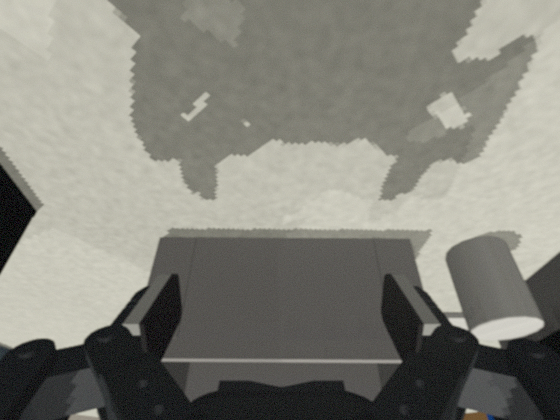

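The crate's far bottom edge is at row 238 (cols 160–411) and the rim at row 360 (cols 162–403). Fingers sit centred to within a few pixels.

```bash
cat >> h.py <<'E'
def Epl(th,a,face,p0=.002,h=.050,press=.002):
    f=th+a; d=face-p0+.011*abs(np.cos(f))-press
    return p0+d*np.cos(th)-h*np.sin(th), d*np.sin(th)+h*np.cos(th)
def tcpE(n,t,z,a,off=.013):
    R=ori(a,-1); return W(n,t,z)+off*R.as_matrix()[:,2],R
def plan(t,face,seq,p0=.002,h=.05,press=.002):
    # seq list of (theta,a); first is the present
    T=[tcpE(*(lambda e:(e[0],t,e[1]))(Epl(th,a,face,p0,h,press)),a) for th,a in seq]
    for p,R in T[1:]: print(np.round(p-T[0][0],4).tolist(),np.round((R*T[0][1].inv()).as_rotvec(),3).tolist())
E
python3 - <<'E'
from h import *
w=P("wrist")
for uv,z in(((160,238),0),((411,238),0),((162,360),.07),((403,360),.07)):print(NT(onz(w,uv,z)))
E
```

```text
[1.08130877e-01 1.96640564e-01 1.38777878e-17]
[0.10839915 0.04405159 0.        ]
[0.10551015 0.18101333 0.07      ]
[0.10630682 0.0634872  0.07      ]
```

```bash
python3 -c "
from h import *
print(gE(.123,.1205,.05,.6));print(gE(.117,.1205,.05,.6))"
```

```text
([-0.0141, -0.0197, -0.0036], [-0.0003, -0.0031, 0.0008])
([-0.0181, -0.0242, -0.0036], [-0.0003, -0.0031, 0.0008])
```

```bash
python3 -m creep '[{"fingers":1,"dp":[-0.007,-0.01,-0.003],"angular":[0,0,0]},{"fingers":1,"dp":[-0.0141,-0.0197,-0.0036],"angular":[0,0,0]},{"fingers":1,"dp":[-0.0161,-0.022,-0.0036],"angular":[0,0,0]},{"fingers":1,"dp":[-0.0181,-0.0242,-0.0036],"angular":[0,0,0]},{"fingers":1,"dp":[-0.0181,-0.0242,-0.0036],"angular":[0,0,0]}]'; python3 -c "
from h import *
now()
s=[(0,.6),(.06,.62),(.12,.64),(.18,.66),(.24,.68),(.30,.70)]
plan(.1205,.109,s,p0=0)"
```

```text
time_s: 2.7
position: [0.4688, -0.0771, 0.0395]
eef_rot: [0.121, 0.87, 0.394, -0.269]
contact_force: [2.1, 4.4, 3.3]
gripper_width: 1.002
grasp_force: 2.2
t 2.7 E nt z [0.118  0.1205 0.0503] tilt 0.599 zt 0.002 q [-0.11  0.83  1.69 -0.55  1.07  0.99] F ntz [4.7 1.3 3.3]
[-0.0026, -0.003, 0.007] [-0.015, 0.013, -0.0]
[-0.0055, -0.0063, 0.0137] [-0.03, 0.026, 0.0]
[-0.0087, -0.0099, 0.0201] [-0.045, 0.04, 0.0]
[-0.0121, -0.0138, 0.0262] [-0.06, 0.053, 0.0]
[-0.0158, -0.0181, 0.0319] [-0.075, 0.066, 0.0]
```

```bash
python3 -m creep '[{"fingers":1,"dp":[-0.0033,-0.0037,0.007],"angular":[-0.015,0.013,0]},{"fingers":1,"dp":[-0.0062,-0.007,0.0137],"angular":[-0.03,0.026,0]},{"fingers":1,"dp":[-0.0094,-0.0106,0.0201],"angular":[-0.045,0.04,0]},{"fingers":1,"dp":[-0.0128,-0.0145,0.0262],"angular":[-0.06,0.053,0]},{"fingers":1,"dp":[-0.0165,-0.0188,0.0319],"angular":[-0.075,0.066,0]}]'; python3 - <<'E'
from h import *
now()
cv2.imwrite("pics/w3.png",bot.read_camera("wrist"))
cv2.imwrite("pics/s3.png",bot.read_camera("scene")[150:370,170:380])
print(Epl(.3,.7,.109,0))
s=[(.3,.7),(.38,.72),(.46,.74),(.54,.76),(.62,.78),(.7,.80)]
plan(.1205,.109,s,p0=0)
a=cv2.imread("pics/w3.png");b=cv2.resize(cv2.imread("pics/s3.png"),(400,420))
cv2.imwrite("pics/c3.png",cv2.resize(np.hstack([a,b]),(800,350)))
E
```

```text
time_s: 3.32
position: [0.4532, -0.0951, 0.0713]
eef_rot: [0.141, 0.856, 0.388, -0.311]
contact_force: [4.6, 9.7, 5.2]
gripper_width: 1.0
grasp_force: 5.6
t 3.33 E nt z [0.0952 0.1203 0.0812] tilt 0.697 zt 0.001 q [-0.11  0.81  1.69 -0.61  1.17  1.01] F ntz [10.3  2.9  5.2]
(np.float64(0.09312286959087278), np.float64(0.0811438593090309))
[-0.0052, -0.0059, 0.007] [-0.015, 0.013, -0.0]
[-0.0107, -0.0122, 0.0133] [-0.03, 0.026, 0.0]
[-0.0165, -0.0189, 0.0188] [-0.045, 0.04, -0.0]
[-0.0226, -0.0258, 0.0235] [-0.06, 0.053, 0.0]
[-0.0289, -0.033, 0.0274] [-0.075, 0.066, -0.0]
```

View pics/c3.png

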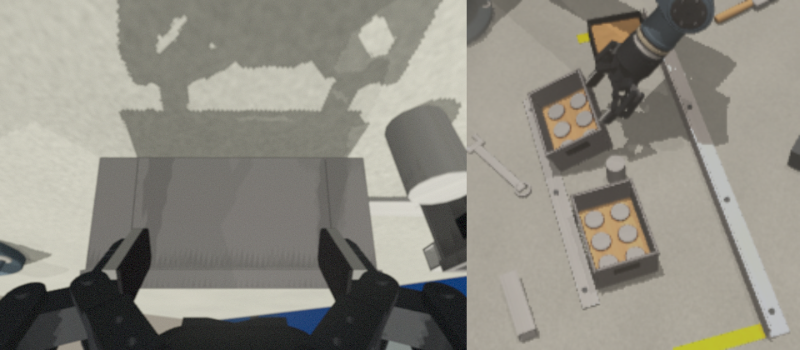

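The crate is tipping about the bar: its shadow opens under the far edge and it stays square to the fingers. I'll continue.

```bash
python3 -m creep '[{"fingers":1,"dp":[-0.0052,-0.0059,0.007],"angular":[-0.015,0.013,0]},{"fingers":1,"dp":[-0.0107,-0.0122,0.0133],"angular":[-0.03,0.026,0]},{"fingers":1,"dp":[-0.0165,-0.0189,0.0188],"angular":[-0.045,0.04,0]},{"fingers":1,"dp":[-0.0226,-0.0258,0.0235],"angular":[-0.06,0.053,0]},{"fingers":1,"dp":[-0.0289,-0.033,0.0274],"angular":[-0.075,0.066,0]}]'; python3 - <<'E'
from h import *
now()
print(Epl(.7,.8,.109,0))
cv2.imwrite("pics/w4.png",bot.read_camera("wrist"))
s=[(.7,.8),(.77,.82),(.84,.84),(.91,.86),(.98,.88),(1.05,.90)]
plan(.1205,.109,s,p0=0)
E
```

```text
time_s: 4.05
position: [0.423, -0.1292, 0.1025]
eef_rot: [0.162, 0.838, 0.379, -0.357]
contact_force: [6.3, 12.6, 25.2]
gripper_width: 1.0
grasp_force: 14.1
t 4.05 E nt z [0.0506 0.1206 0.1115] tilt 0.806 zt 0.001 q [-0.14  0.78  1.73 -0.69  1.24  1.02] F ntz [13.7  3.6 25.2]
(np.float64(0.05022236043406072), np.float64(0.10767467361971773))
[-0.0054, -0.0062, 0.003] [-0.015, 0.013, 0.0]
[-0.0103, -0.0117, 0.0066] [-0.03, 0.026, -0.0]
[-0.0153, -0.0175, 0.0098] [-0.045, 0.04, 0.0]
[-0.0205, -0.0234, 0.0124] [-0.06, 0.053, -0.0]
[-0.0258, -0.0295, 0.0145] [-0.075, 0.066, -0.0]
```

View pics/w4.png

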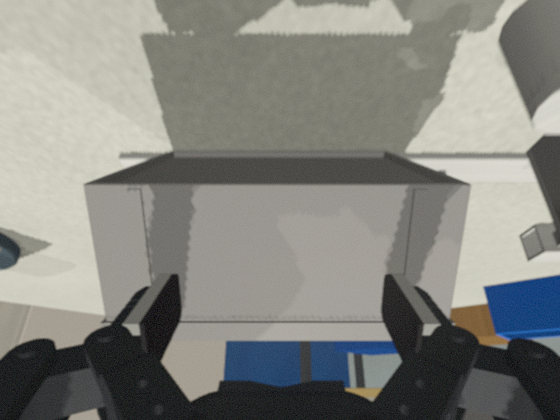

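Far lower edge is at row 184 (cols 88–468), the near edge at row 152 (cols 175–388), and the rim at row ~340. The underside is coming into view but stays dark and grazing. I'll fit the tip angle.

```bash
cat >> h.py <<'E'
from scipy.optimize import least_squares
def crate(th,n,t,z,pts):  # pts in crate (x from pivot, y, h)
    return [W(n+x*np.cos(th)-h*np.sin(th),t+y,z+x*np.sin(th)+h*np.cos(th)) for x,y,h in pts]
def fit(px,t0,th0=.7):
    w=P("wrist"); pts=list(px)
    f=lambda v:np.r_[np.concatenate([proj(w,c)-px[k] for c,k in zip(crate(*v,pts),pts)]),(v[1]-.002)*500,(v[3]-.001)*1000]
    r=least_squares(f,[th0,.002,t0,.001]); return r.x,np.abs(r.fun).max()
E
python3 - <<'E'
from h import *
now()
print(fit({(.11,.075,0):(88,184),(.11,-.075,0):(468,184),(0,.075,0):(175,152),(0,-.075,0):(388,152),(.11,.075,.07):(106,341),(.11,-.075,.07):(452,341)},.12))
E
```

```text
t 4.1 E nt z [0.0498 0.1206 0.1119] tilt 0.807 zt 0.001 q [-0.14  0.78  1.73 -0.69  1.24  1.02] F ntz [13.5  3.8 24.1]
(array([ 0.73464692, -0.00104663,  0.12147924,  0.00350313]), np.float64(3.9544876428898306))
```

```bash
cat >> h.py <<'E'
def plan2(t,cmd,seq,p0=0.,z0=.0025,d0=.110,h=.047,press=.001):
    # cmd=(n,z,a) commanded effective tip now; seq of (theta,a)
    P0,R0=tcpE(cmd[0],t,cmd[1],cmd[2])
    for th,a in seq:
        d=d0+.011*abs(np.cos(th+a))-press
        n=p0+d*np.cos(th)-h*np.sin(th); z=z0+d*np.sin(th)+h*np.cos(th)
        p,R=tcpE(n,t,z,a)
        print(np.round(p-P0,4).tolist(),np.round((R*R0.inv()).as_rotvec(),3).tolist(),"E",np.round([n,z],4),a)
E
python3 - <<'E'
from h import *
plan2(.1205,(.0502,.1077,.8),[(.79,.82),(.86,.84),(.93,.86),(1.0,.88),(1.06,.9)])
E
```

```text
[-0.0044, -0.0051, 0.0058] [-0.015, 0.013, 0.0] E [0.0436 0.1133] 0.82
[-0.0093, -0.0106, 0.0095] [-0.03, 0.026, -0.0] E [0.0364 0.1168] 0.84
[-0.0144, -0.0164, 0.0128] [-0.045, 0.04, 0.0] E [0.0289 0.1199] 0.86
[-0.0196, -0.0224, 0.0155] [-0.06, 0.053, -0.0] E [0.0212 0.1224] 0.88
[-0.0242, -0.0276, 0.0175] [-0.075, 0.066, -0.0] E [0.0143 0.1242] 0.9
```

```bash
python3 -m creep '[{"fingers":1,"dp":[-0.0044,-0.0051,0.0058],"angular":[-0.015,0.013,0]},{"fingers":1,"dp":[-0.0093,-0.0106,0.0095],"angular":[-0.03,0.026,0]},{"fingers":1,"dp":[-0.0144,-0.0164,0.0128],"angular":[-0.045,0.04,0]},{"fingers":1,"dp":[-0.0196,-0.0224,0.0155],"angular":[-0.06,0.053,0]},{"fingers":1,"dp":[-0.0242,-0.0276,0.0175],"angular":[-0.075,0.066,0]}]'; python3 - <<'E'
from h import *
now()
cv2.imwrite("pics/w5.png",bot.read_camera("wrist"))
E
```

```text
time_s: 4.72
position: [0.398, -0.1576, 0.1172]
eef_rot: [0.18, 0.819, 0.372, -0.398]
contact_force: [0.3, 1.6, 4.5]
gripper_width: 0.999
grasp_force: 2.2
t 4.72 E nt z [0.0136 0.1207 0.1253] tilt 0.904 zt 0.002 q [-0.17  0.79  1.76 -0.77  1.28  1.05] F ntz [1.4 0.8 4.5]
```

View pics/w5.png

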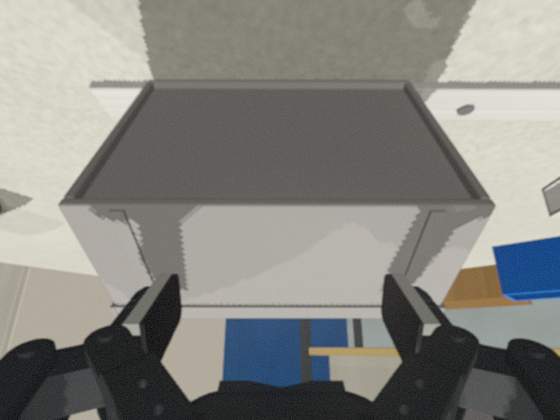

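The left crate's underside shows clearly in rows 85–205 and is plain, with no stamp. I'll check its angle and plan the lowering.

```bash
python3 - <<'E'
from h import *
r=fit({(.11,.075,0):(62,203),(.11,-.075,0):(493,203),(0,.075,0):(150,82),(0,-.075,0):(408,82),(.11,.075,.07):(112,316),(.11,-.075,.07):(440,316)},.12,1.)
print(r)
plan2(.1205,(.0143,.1242,.9),[(1.0,.88),(.93,.86),(.86,.84),(.79,.82),(.72,.8)])
print()
plan2(.1205,(.0510,.1085,.8),[(.64,.78),(.56,.76),(.48,.74),(.4,.72),(.32,.7)])
E
```

```text
(array([1.07718055e+00, 1.33867167e-04, 1.22386338e-01, 3.52765235e-03]), np.float64(7.963646747846752))
[0.0046, 0.0053, -0.002] [0.015, -0.013, 0.0] E [0.0212 0.1224] 0.88
[0.0098, 0.0113, -0.0047] [0.03, -0.026, 0.0] E [0.0289 0.1199] 0.86
[0.0149, 0.017, -0.008] [0.045, -0.04, 0.0] E [0.0364 0.1168] 0.84
[0.0198, 0.0226, -0.0117] [0.06, -0.053, 0.0] E [0.0436 0.1133] 0.82
[0.025, 0.0285, -0.0151] [0.075, -0.066, 0.0] E [0.0514 0.1101] 0.8

[0.0065, 0.0074, -0.0024] [0.015, -0.013, 0.0] E [0.0607 0.1063] 0.78
[0.0126, 0.0144, -0.0072] [0.03, -0.026, 0.0] E [0.0697 0.1017] 0.76
[0.0184, 0.021, -0.0128] [0.045, -0.04, 0.0] E [0.0783 0.0963] 0.74
[0.0239, 0.0273, -0.0191] [0.06, -0.053, 0.0] E [0.0865 0.0901] 0.72
[0.029, 0.0332, -0.0262] [0.075, -0.066, 0.0] E [0.0941 0.0832] 0.7
```

```bash
python3 -m creep '[{"fingers":1,"dp":[0.0046,0.0053,-0.002],"angular":[0.015,-0.013,0]},{"fingers":1,"dp":[0.0098,0.0113,-0.0047],"angular":[0.03,-0.026,0]},{"fingers":1,"dp":[0.0149,0.017,-0.008],"angular":[0.045,-0.04,0]},{"fingers":1,"dp":[0.0198,0.0226,-0.0117],"angular":[0.06,-0.053,0]},{"fingers":1,"dp":[0.025,0.0285,-0.0151],"angular":[0.075,-0.066,0]}]'; python3 - <<'E'
from h import *
now()
plan2(.1205,(.0514,.1101,.8),[(.65,.78),(.58,.76),(.51,.74),(.44,.72),(.37,.7)])
E
```

```text
time_s: 5.4
position: [0.4239, -0.1281, 0.102]
eef_rot: [0.16, 0.839, 0.38, -0.355]
contact_force: [3.1, 4.7, 7.1]
gripper_width: 1.002
grasp_force: 4.5
t 5.4 E nt z [0.0521 0.1206 0.1111] tilt 0.801 zt 0.002 q [-0.14  0.78  1.73 -0.69  1.24  1.02] F ntz [5.6 0.7 7.1]
[0.0055, 0.0063, -0.0035] [0.015, -0.013, 0.0] E [0.0596 0.1068] 0.78
[0.0109, 0.0124, -0.0075] [0.03, -0.026, 0.0] E [0.0675 0.1029] 0.76
[0.016, 0.0183, -0.0122] [0.045, -0.04, 0.0] E [0.0752 0.0984] 0.74
[0.021, 0.024, -0.0175] [0.06, -0.053, 0.0] E [0.0826 0.0933] 0.72
[0.0257, 0.0294, -0.0233] [0.075, -0.066, 0.0] E [0.0896 0.0876] 0.7
```

```bash
python3 -m creep '[{"fingers":1,"dp":[0.0055,0.0063,-0.0035],"angular":[0.015,-0.013,0]},{"fingers":1,"dp":[0.0109,0.0124,-0.0075],"angular":[0.03,-0.026,0]},{"fingers":1,"dp":[0.016,0.0183,-0.0122],"angular":[0.045,-0.04,0]},{"fingers":1,"dp":[0.021,0.024,-0.0175],"angular":[0.06,-0.053,0]},{"fingers":1,"dp":[0.0257,0.0294,-0.0233],"angular":[0.075,-0.066,0]}]'; python3 - <<'E'
from h import *
now()
plan2(.1205,(.0896,.0876,.7),[(.3,.68),(.23,.66),(.16,.64),(.09,.62),(.03,.6)],z0=.002)
print()
plan2(.1205,(.1157,.0522,.6),[(.015,.6),(0,.6)],z0=.001)
E
```

```text
time_s: 6.02
position: [0.4498, -0.0986, 0.0768]
eef_rot: [0.141, 0.856, 0.388, -0.312]
contact_force: [3.2, 5.0, 2.3]
gripper_width: 0.997
grasp_force: 2.7
t 6.03 E nt z [0.0903 0.1205 0.0868] tilt 0.699 zt 0.002 q [-0.12  0.8   1.69 -0.61  1.17  1.  ] F ntz [5.9 0.9 2.3]
[0.0044, 0.005, -0.0068] [0.015, -0.013, -0.0] E [0.0961 0.0809] 0.68
[0.0085, 0.0098, -0.0137] [0.03, -0.026, 0.0] E [0.1022 0.0742] 0.66
[0.0123, 0.0141, -0.0211] [0.045, -0.04, 0.0] E [0.1077 0.067 ] 0.64
[0.0157, 0.018, -0.0289] [0.06, -0.053, -0.0] E [0.1126 0.0594] 0.62
[0.0183, 0.021, -0.0359] [0.075, -0.066, 0.0] E [0.1164 0.0525] 0.6

[0.001, 0.0012, -0.0024] [0.0, 0.0, 0.0] E [0.1173 0.0498] 0.6
[0.0016, 0.0018, -0.0042] [0.0, 0.0, 0.0] E [0.1181 0.048 ] 0.6
```

```bash
python3 -m creep '[{"fingers":1,"dp":[0.0044,0.005,-0.0068],"angular":[0.015,-0.013,0]},{"fingers":1,"dp":[0.0085,0.0098,-0.0137],"angular":[0.03,-0.026,0]},{"fingers":1,"dp":[0.0123,0.0141,-0.0211],"angular":[0.045,-0.04,0]},{"fingers":1,"dp":[0.0154,0.0177,-0.0285],"angular":[0.06,-0.053,0]},{"fingers":1,"dp":[0.0175,0.0200,-0.0345],"angular":[0.075,-0.066,0]}]'; python3 -c "
from h import *
now()"
python3 -m creep '[{"fingers":1,"dp":[0.0006,0.0007,-0.002],"angular":[0,0,0]},{"fingers":1,"dp":[0.0015,0.0018,-0.004],"angular":[0,0,0]},{"fingers":1,"dp":[0.0022,0.0026,-0.005],"angular":[0,0,0]},{"fingers":1,"dp":[0.0029,0.0033,-0.005],"angular":[0,0,0]},{"fingers":1,"dp":[0.0036,0.004,-0.005],"angular":[0,0,0]}]'; python3 - <<'E'
from h import *
now()
cv2.imwrite("pics/w6.png",bot.read_camera("wrist"))
E
```

```text
time_s: 6.65
position: [0.4679, -0.0783, 0.0418]
eef_rot: [0.121, 0.871, 0.395, -0.268]
contact_force: [4.9, 7.0, 0.7]
gripper_width: 1.0
grasp_force: 3.8
t 6.65 E nt z [0.1165 0.1203 0.0525] tilt 0.597 zt 0.001 q [-0.11  0.83  1.69 -0.55  1.07  0.99] F ntz [8.5 0.9 0.7]
time_s: 7.28
position: [0.469, -0.0754, 0.0376]
eef_rot: [0.121, 0.87, 0.395, -0.271]
contact_force: [0.6, 0.0, 0.8]
gripper_width: 1.001
grasp_force: 0.0
t 7.28 E nt z [0.1195 0.1214 0.0483] tilt 0.603 zt 0.004 q [-0.1   0.84  1.68 -0.55  1.07  1.  ] F ntz [ 0.4 -0.4  0.8]
```

```bash
python3 - <<'E'
from h import *
im=cv2.imread("pics/w6.png",0);w=P("wrist")
pr=im[:,250:320].mean(1);g=np.diff(cv2.GaussianBlur(pr[:,None],(1,5),0)[:,0])
k=np.argsort(-abs(g));print(k[:14],np.round(g[k[:14]],0))
print([proj(w,W(n,.1205,z)).round(1).tolist() for n,z in((.110,0),(.110,.07),(.106,.07))])
print(gE(.17,.12,.14,.6)); print(gE(.17,-.124,.14,.6)); print(gE(.15,-.1245,.05,.6))
E
```

```text
[350 354 349 353 205 355 206 204 351 216 149 215 150 148] [ 23. -22.  20. -18. -17. -15. -14. -14.  13. -12.  12. -12.  11.  10.]
[[282.6, 215.4], [282.6, 351.6], [282.5, 354.5]]
([0.0341, 0.037, 0.0917], [-0.0007, -0.0043, 0.0012])
([0.2177, -0.1237, 0.0917], [-0.0007, -0.0043, 0.0012])
([0.2049, -0.139, 0.0017], [-0.0007, -0.0043, 0.0012])
```

Edges at rows 216 and 352 match the model of a flat crate (215, 352), so the left crate is down. Moving to the right crate.

```bash
python3 -m creep '[{"fingers":1,"dp":[0.02,0.023,0.01],"angular":[0,0,0]},{"fingers":1,"dp":[0.034,0.037,0.06],"angular":[0,0,0]},{"fingers":1,"dp":[0.075,0.005,0.092],"angular":[0,-0.004,0]},{"fingers":1,"dp":[0.12,-0.035,0.092],"angular":[0,-0.004,0]},{"fingers":1,"dp":[0.165,-0.075,0.092],"angular":[0,-0.004,0]}]'; python3 -c "
from h import *
now();print(gE(.17,-.124,.14,.6)); print(gE(.15,-.1245,.05,.6))"
```

```text
time_s: 7.95
position: [0.636, -0.151, 0.1307]
eef_rot: [0.122, 0.87, 0.395, -0.268]
contact_force: [0.9, 0.7, 0.1]
gripper_width: 0.997
grasp_force: 0.0
t 7.95 E nt z [ 0.1724 -0.0541  0.1414] tilt 0.598 zt -0.0 q [-0.18  0.86  1.2  -0.51  1.44  0.7 ] F ntz [ 1.1 -0.2  0.1]
([0.051, -0.0479, -0.0014], [-0.0007, 0.0016, 0.0003])
([0.0382, -0.0633, -0.0914], [-0.0007, 0.0016, 0.0003])
```

```bash
python3 -m creep '[{"fingers":1,"dp":[0.04,-0.036,0],"angular":[0,0,0]},{"fingers":1,"dp":[0.051,-0.048,-0.01],"angular":[0,0,0]},{"fingers":1,"dp":[0.044,-0.056,-0.06],"angular":[0,0,0]},{"fingers":1,"dp":[0.0382,-0.0633,-0.0914],"angular":[0,0.0016,0]},{"fingers":1,"dp":[0.0382,-0.0633,-0.0914],"angular":[0,0.0016,0]}]'; python3 - <<'E'
from h import *
now()
im=bot.read_camera("wrist");cv2.imwrite("pics/w7.png",im);im=cv2.cvtColor(im,cv2.COLOR_BGR2GRAY);w=P("wrist")
pr=im[:,250:320].mean(1);g=np.diff(cv2.GaussianBlur(pr[:,None],(1,5),0)[:,0])
k=np.argsort(-abs(g))[:16];print([(int(i),int(g[i])) for i in sorted(k)])
print([proj(w,W(n,-.1245,z)).round(1).tolist() for n,z in((.110,0),(.110,.07))])
print("side edges",[proj(w,W(.110,-.1245+s*.075,.02)).round(1).tolist() for s in(1,-1)])
r=int(proj(w,W(.110,-.1245,.02))[1]);row=im[r-8:r+8].mean(0);g=np.diff(cv2.GaussianBlur(row[None],(5,1),0)[0])
k=np.argsort(-abs(g))[:30];print([(int(i),int(g[i])) for i in sorted(k)])
E
```

```text
time_s: 8.57
position: [0.6689, -0.2124, 0.0343]
eef_rot: [0.118, 0.869, 0.395, -0.273]
contact_force: [0.2, 1.2, 0.0]
gripper_width: 0.998
grasp_force: 0.0
t 8.57 E nt z [ 0.148  -0.1193  0.045 ] tilt 0.604 zt 0.01 q [-0.25  1.03  1.09 -0.54  1.37  0.67] F ntz [1.  0.7 0. ]
[(156, 9), (157, 9), (241, -14), (242, -15), (243, -11), (249, -10), (250, -13), (251, -11), (375, 9), (376, 16), (377, 16), (379, -9), (380, -21), (381, -23), (382, -17), (383, -11)]
[[287.0, 246.6], [287.8, 372.2]]
side edges [[154.0, 276.3], [420.9, 277.3]]
[(110, 9), (111, 14), (112, 18), (113, 19), (114, 18), (115, 13), (116, 7), (152, -6), (153, -8), (154, -8), (155, -8), (156, -8), (157, -9), (158, -11), (159, -13), (160, -12), (161, -8), (168, -6), (177, 8), (178, 9), (179, 7), (382, -6), (383, -8), (384, -7), (422, 7), (423, 14), (424, 20), (425, 21), (426, 17), (427, 11)]
```

```bash
python3 -c "
from h import *
now();print(gE(.123,-.127,.05,.6));print(gE(.116,-.127,.05,.6))"
```

```text
t 8.62 E nt z [ 0.1492 -0.1212  0.0475] tilt 0.602 zt 0.005 q [-0.25  1.02  1.09 -0.54  1.37  0.67] F ntz [-0.5  0.   0.6]
([-0.0128, -0.0236, 0.0024], [-0.0019, -0.0056, 0.001])
([-0.0174, -0.0289, 0.0024], [-0.0019, -0.0056, 0.001])
```

```bash
python3 -m creep '[{"fingers":1,"dp":[-0.008,-0.011,0],"angular":[0,0,0]},{"fingers":1,"dp":[-0.0159,-0.022,0],"angular":[0,0,0]},{"fingers":1,"dp":[-0.0182,-0.0246,0],"angular":[0,0,0]},{"fingers":1,"dp":[-0.0205,-0.0272,0],"angular":[0,0,0]},{"fingers":1,"dp":[-0.0205,-0.0272,0],"angular":[0,0,0]}]'; python3 -c "
from h import *
now()
plan2(-.127,(.116,.05,.6),[(.06,.62),(.12,.64),(.18,.66),(.24,.68),(.3,.7)],z0=.002,d0=.109,h=.049,press=.002)"
```

```text
time_s: 9.25
position: [0.6537, -0.2403, 0.0395]
eef_rot: [0.122, 0.87, 0.394, -0.268]
contact_force: [2.7, 2.1, 3.0]
gripper_width: 1.004
grasp_force: 1.7
t 9.25 E nt z [ 0.1169 -0.1261  0.0503] tilt 0.598 zt -0.001 q [-0.29  1.    1.14 -0.56  1.32  0.66] F ntz [ 3.4 -0.6  3. ]
[-0.0025, -0.0029, 0.008] [-0.015, 0.013, -0.0] E [0.1124 0.0578] 0.62
[-0.0054, -0.0061, 0.0147] [-0.03, 0.026, 0.0] E [0.1083 0.0644] 0.64
[-0.0085, -0.0097, 0.0211] [-0.045, 0.04, 0.0] E [0.1037 0.0707] 0.66
[-0.0119, -0.0136, 0.0272] [-0.06, 0.053, 0.0] E [0.0988 0.0766] 0.68
[-0.0156, -0.0178, 0.033] [-0.075, 0.066, 0.0] E [0.0934 0.0822] 0.7
```

```bash
python3 -m creep '[{"fingers":1,"dp":[-0.003,-0.0034,0.0075],"angular":[-0.015,0.013,0]},{"fingers":1,"dp":[-0.0059,-0.0066,0.0142],"angular":[-0.03,0.026,0]},{"fingers":1,"dp":[-0.009,-0.0102,0.0206],"angular":[-0.045,0.04,0]},{"fingers":1,"dp":[-0.0124,-0.0141,0.0267],"angular":[-0.06,0.053,0]},{"fingers":1,"dp":[-0.0161,-0.0183,0.0325],"angular":[-0.075,0.066,0]}]'; python3 - <<'E'
from h import *
now()
plan2(-.127,(.0926,.0817,.7),[(.38,.72),(.46,.74),(.54,.76),(.62,.78),(.7,.8)],d0=.110,h=.048)
im=bot.read_camera("wrist");cv2.imwrite("pics/w8.png",im);im=cv2.cvtColor(im,cv2.COLOR_BGR2GRAY);w=P("wrist")
pr=im[:,250:320].mean(1);g=np.diff(cv2.GaussianBlur(pr[:,None],(1,5),0)[:,0])
k=np.argsort(-abs(g))[:16];print([(int(i),int(g[i])) for i in sorted(k)])
for th in (0,.25,.3,.35):print(th,[proj(w,c).round(0).tolist() for c in crate(th,.0,-.127,.002,[(.11,0,0),(.11,0,.07)])])
E
```

```text
time_s: 9.88
position: [0.6379, -0.2582, 0.0717]
eef_rot: [0.142, 0.856, 0.388, -0.311]
contact_force: [4.0, 4.0, 1.8]
gripper_width: 1.003
grasp_force: 3.1
t 9.88 E nt z [ 0.0941 -0.1261  0.0816] tilt 0.698 zt -0.001 q [-0.29  0.98  1.14 -0.64  1.4   0.66] F ntz [ 5.6 -0.4  1.8]
[-0.0031, -0.0036, 0.0078] [-0.015, 0.013, -0.0] E [0.0881 0.0894] 0.72
[-0.0086, -0.0098, 0.0143] [-0.03, 0.026, 0.0] E [0.0799 0.0957] 0.74
[-0.0144, -0.0164, 0.02] [-0.045, 0.04, -0.0] E [0.0713 0.1012] 0.76
[-0.0204, -0.0233, 0.025] [-0.06, 0.053, 0.0] E [0.0623 0.106 ] 0.78
[-0.0267, -0.0305, 0.0291] [-0.075, 0.066, -0.0] E [0.053  0.1099] 0.8
[(129, -9), (130, -13), (131, -13), (344, 13), (345, 21), (346, 20), (347, 11), (363, -11), (364, -13), (365, -13), (366, -13), (367, -13), (368, -13), (369, -13), (370, -12), (371, -9)]
0 [[282.0, 128.0], [283.0, 253.0]]
0.25 [[283.0, 174.0], [283.0, 330.0]]
0.3 [[283.0, 185.0], [283.0, 344.0]]
0.35 [[283.0, 196.0], [283.0, 357.0]]
```

```bash
python3 -m creep '[{"fingers":1,"dp":[-0.0036,-0.0041,0.0075],"angular":[-0.015,0.013,0]},{"fingers":1,"dp":[-0.0089,-0.0101,0.014],"angular":[-0.03,0.026,0]},{"fingers":1,"dp":[-0.0147,-0.0167,0.0196],"angular":[-0.045,0.04,0]},{"fingers":1,"dp":[-0.0206,-0.0235,0.0246],"angular":[-0.06,0.053,0]},{"fingers":1,"dp":[-0.0268,-0.0306,0.0287],"angular":[-0.075,0.066,0]}]'; python3 - <<'E'
from h import *
now()
plan2(-.127,(.0529,.1095,.8),[(.79,.82),(.86,.84),(.93,.86),(1.0,.88),(1.06,.9)])
E
```

```text
time_s: 10.55
position: [0.6093, -0.2903, 0.1017]
eef_rot: [0.161, 0.838, 0.38, -0.356]
contact_force: [1.7, 4.2, 6.7]
gripper_width: 1.001
grasp_force: 4.2
t 10.55 E nt z [ 0.0521 -0.1256  0.1107] tilt 0.803 zt 0.001 q [-0.32  0.96  1.17 -0.73  1.44  0.66] F ntz [4.3 1.4 6.7]
[-0.0062, -0.0071, 0.004] [-0.015, 0.013, 0.0] E [0.0436 0.1133] 0.82
[-0.0111, -0.0127, 0.0077] [-0.03, 0.026, -0.0] E [0.0364 0.1168] 0.84
[-0.0161, -0.0184, 0.011] [-0.045, 0.04, 0.0] E [0.0289 0.1199] 0.86
[-0.0214, -0.0244, 0.0137] [-0.06, 0.053, -0.0] E [0.0212 0.1224] 0.88
[-0.026, -0.0297, 0.0157] [-0.075, 0.066, -0.0] E [0.0143 0.1242] 0.9
```

```bash
python3 -m creep '[{"fingers":1,"dp":[-0.0062,-0.0071,0.004],"angular":[-0.015,0.013,0]},{"fingers":1,"dp":[-0.0111,-0.0127,0.0077],"angular":[-0.03,0.026,0]},{"fingers":1,"dp":[-0.0161,-0.0184,0.011],"angular":[-0.045,0.04,0]},{"fingers":1,"dp":[-0.0214,-0.0244,0.0137],"angular":[-0.06,0.053,0]},{"fingers":1,"dp":[-0.026,-0.0297,0.0157],"angular":[-0.075,0.066,0]}]'; python3 - <<'E'
from h import *
now()
im=bot.read_camera("wrist");cv2.imwrite("pics/w9.png",im);w=P("wrist")
for th in(1.0,1.05,1.1):print(th,[proj(w,c).round(0).tolist() for c in crate(th,.0,-.127,.0035,[(0,.075,0),(.11,.075,0),(.11,.075,.07),(.055,0,.003)])])
g=cv2.cvtColor(im,cv2.COLOR_BGR2GRAY)
c=g[80:210,60:500]; print((c>150).sum()); print(np.array2string(g[90:200:6,150:420:12],max_line_width=200))
a=cv2.cvtColor(cv2.imread("pics/w5.png"),cv2.COLOR_BGR2GRAY);print("left crate",np.array2string(a[90:200:18,150:420:24],max_line_width=200))
pr=g[:,250:320].mean(1);d=np.diff(cv2.GaussianBlur(pr[:,None],(1,5),0)[:,0]);k=np.argsort(-abs(d))[:16];print([(int(i),int(d[i])) for i in sorted(k)])
E
```

```text
time_s: 11.18
position: [0.5825, -0.3207, 0.1173]
eef_rot: [0.18, 0.819, 0.371, -0.398]
contact_force: [0.6, 0.5, 4.2]
gripper_width: 1.001
grasp_force: 2.5
t 11.18 E nt z [ 0.0124 -0.1255  0.1254] tilt 0.905 zt 0.002 q [-0.34  0.96  1.2  -0.82  1.47  0.68] F ntz [ 0.8 -0.1  4.2]
1.0 [[155.0, 81.0], [54.0, 179.0], [116.0, 315.0], [284.0, 122.0]]
1.05 [[155.0, 81.0], [61.0, 193.0], [122.0, 315.0], [284.0, 128.0]]
1.1 [[155.0, 81.0], [67.0, 206.0], [128.0, 315.0], [284.0, 133.0]]
21069
[[ 68  96  97  97  97 103  98 100  99  93 101  96 101  98 103 100  95  98  97  95  94 100  94]
 [ 90  97  96  95  98  94  97 101 101 155 177 178 175 126  94  97 101  95  94 101  96  95  76]
 [ 99 100  95  95  99  99 100 172 180 178 182 183 180 178 181 116  97  97  98  96 101  99  86]
 [ 98  99  97 100  98  99 181 177 186 140  95  99 104 172 181 178 152  96  98 100 104  98  98]
 [ 94  97  98  98  93 172 180 182  99  98 102 100  93  97 106 178 179  98  98  97  98 100  96]
 [ 93  95  95  98 100 183 181  97 102  99  99 101  98 105 100 127 179 180  97 101  97 101  98]
 [113 181 180 181 180 181 180 184 179 181
[... 1048 characters left out ...]
9 102  99 100  98 103 101  96  97  99  97  93  97]
 [ 94  91  95  93  89  95  93  96  96  94  97 101  98  98  97  95  93  97  93  94  93  93  94]]
left crate [[ 71  96  99  97  97  99 102  96 100 102 104 107]
 [ 97  92  97  95  97  93  97  95  95  95  95  80]
 [ 92  93  94  99  97 100  92  97  95  97  90  94]
 [ 98  95  92  94  92  94  97  93  92  97  95 103]
 [ 95  93  93  95  94  92  95  98  95  96  97  94]
 [100  95  90  95  97  94 100  98  95  95  96  96]
 [ 88  90  88  92  96  91  97  95  95  94  98  92]]
[(94, 16), (106, -17), (122, 18), (123, 23), (124, 18), (138, -28), (139, -30), (140, -17), (182, -21), (183, -23), (302, -16), (306, 19), (316, -25), (317, -25), (346, 19), (347, 16)]
```

The grey-value grid shows a bright ring with a bar through it under the right crate, so that one is stamped. Lowering with the same arc.

```bash
python3 -m creep '[{"fingers":1,"dp":[0.0046,0.0053,-0.002],"angular":[0.015,-0.013,0]},{"fingers":1,"dp":[0.0098,0.0113,-0.0047],"angular":[0.03,-0.026,0]},{"fingers":1,"dp":[0.0149,0.017,-0.008],"angular":[0.045,-0.04,0]},{"fingers":1,"dp":[0.0198,0.0226,-0.0117],"angular":[0.06,-0.053,0]},{"fingers":1,"dp":[0.025,0.0285,-0.0151],"angular":[0.075,-0.066,0]}]'; python3 -c "
from h import *
now()"
python3 -m creep '[{"fingers":1,"dp":[0.0055,0.0063,-0.0035],"angular":[0.015,-0.013,0]},{"fingers":1,"dp":[0.0109,0.0124,-0.0075],"angular":[0.03,-0.026,0]},{"fingers":1,"dp":[0.016,0.0183,-0.0122],"angular":[0.045,-0.04,0]},{"fingers":1,"dp":[0.021,0.024,-0.0175],"angular":[0.06,-0.053,0]},{"fingers":1,"dp":[0.0257,0.0294,-0.0233],"angular":[0.075,-0.066,0]}]'; python3 -c "
from h import *
now()"
```

```text
time_s: 11.85
position: [0.6085, -0.291, 0.1022]
eef_rot: [0.161, 0.839, 0.38, -0.355]
contact_force: [2.9, 3.4, 6.7]
gripper_width: 1.001
grasp_force: 4.0
t 11.85 E nt z [ 0.051  -0.1256  0.1112] tilt 0.801 zt 0.001 q [-0.32  0.96  1.17 -0.73  1.44  0.66] F ntz [4.5 0.  6.7]
time_s: 12.48
position: [0.6348, -0.2609, 0.0765]
eef_rot: [0.141, 0.856, 0.388, -0.312]
contact_force: [2.6, 4.6, 2.9]
gripper_width: 1.0
grasp_force: 2.9
t 12.47 E nt z [ 0.09   -0.1255  0.0865] tilt 0.698 zt 0.001 q [-0.3   0.97  1.14 -0.64  1.4   0.66] F ntz [5.2 1.1 2.9]
```

```bash
python3 -m creep '[{"fingers":1,"dp":[0.0044,0.005,-0.0068],"angular":[0.015,-0.013,0]},{"fingers":1,"dp":[0.0085,0.0098,-0.0137],"angular":[0.03,-0.026,0]},{"fingers":1,"dp":[0.0123,0.0141,-0.0211],"angular":[0.045,-0.04,0]},{"fingers":1,"dp":[0.0152,0.0175,-0.0285],"angular":[0.06,-0.053,0]},{"fingers":1,"dp":[0.0173,0.0198,-0.0345],"angular":[0.075,-0.066,0]}]'; python3 -c "
from h import *
now()"
python3 -m creep '[{"fingers":1,"dp":[0.0005,0.0006,-0.002],"angular":[0,0,0]},{"fingers":1,"dp":[0.001,0.0012,-0.004],"angular":[0,0,0]},{"fingers":1,"dp":[0.0017,0.002,-0.005],"angular":[0,0,0]},{"fingers":1,"dp":[0.0025,0.0029,-0.005],"angular":[0,0,0]},{"fingers":1,"dp":[0.004,0.0046,-0.005],"angular":[0,0,0]}]'; python3 - <<'E'
from h import *
now()
im=bot.read_camera("wrist");cv2.imwrite("pics/w10.png",im);w=P("wrist")
g=cv2.cvtColor(im,cv2.COLOR_BGR2GRAY)
pr=g[:,250:320].mean(1);d=np.diff(cv2.GaussianBlur(pr[:,None],(1,5),0)[:,0]);k=np.argsort(-abs(d))[:16];print([(int(i),int(d[i])) for i in sorted(k)])
print([proj(w,W(n,-.127,z)).round(1).tolist() for n,z in((.108,0),(.108,.07))])
E
```

```text
time_s: 13.1
position: [0.6528, -0.2404, 0.0411]
eef_rot: [0.121, 0.871, 0.395, -0.267]
contact_force: [5.6, 5.6, 0.5]
gripper_width: 0.998
grasp_force: 3.8
t 13.1 E nt z [ 0.1162 -0.1255  0.0519] tilt 0.596 zt 0.0 q [-0.29  1.    1.14 -0.56  1.32  0.65] F ntz [ 7.9 -0.5  0.5]
time_s: 13.72
position: [0.6544, -0.2374, 0.0366]
eef_rot: [0.121, 0.87, 0.394, -0.27]
contact_force: [-0.6, -0.6, 0.2]
gripper_width: 0.993
grasp_force: 0.0
t 13.72 E nt z [ 0.1196 -0.1249  0.0473] tilt 0.601 zt 0.004 q [-0.29  1.01  1.13 -0.56  1.33  0.66] F ntz [-0.9  0.   0.2]
[(150, 8), (151, 9), (152, 9), (206, -9), (207, -15), (208, -15), (209, -10), (217, -10), (218, -15), (219, -13), (352, 17), (353, 23), (354, 17), (356, -15), (357, -23), (358, -19)]
[[284.9, 219.7], [285.7, 355.7]]
```

Rows 218 and 355 match the flat-crate model (220, 356). Next I go over to the bar side of the right crate to push it to the fence.

```bash
cat >> h.py <<'E'
def gY(n,t,z,a,dy=0,off=.013,ref=None):
    R=Rn.from_rotvec([0,0,dy])*ori(a,-1); tcp=W(n,t,z)+off*R.as_matrix()[:,2]
    if ref is None: p,R0,_=tool()
    else:
        R0=Rn.from_rotvec([0,0,ref[4]])*ori(ref[3],-1); p=W(*ref[:3])+off*R0.as_matrix()[:,2]
    return np.round(tcp-p,4).tolist(),np.round((R*R0.inv()).as_rotvec(),4).tolist()
E
python3 - <<'E'
from h import *
t=P("top");tz=lambda x,y:(195+x/2.7,60+y/2.7)
print("tube",[NT(onz(t,tz(*q),.03)).round(3) for q in((662,298),(604,375))])
print(gY(.15,-.127,.10,.6));print(gY(.05,-.127,.17,.15));print(gY(-.04,-.127,.17,-.3));print(gY(-.04,-.127,.024,-.3))
E
```

```text
tube [array([-0.114, -0.244,  0.03 ]), array([-0.119, -0.132,  0.03 ])]
([0.0212, 0.0211, 0.0526], [-0.0011, -0.0024, 0.0016])
([-0.0411, -0.0501, 0.1205], [0.3374, -0.299, 0.001])
([-0.0966, -0.1135, 0.1209], [0.6759, -0.5954, 0.0003])
([-0.0966, -0.1135, -0.0251], [0.6759, -0.5954, 0.0003])
```

```bash
python3 -m creep '[{"fingers":1,"dp":[0.0212,0.0211,0.03],"angular":[0,0,0]},{"fingers":1,"dp":[0.02,0.02,0.08],"angular":[0.12,-0.107,0]},{"fingers":1,"dp":[-0.01,-0.015,0.12],"angular":[0.24,-0.213,0]},{"fingers":1,"dp":[-0.041,-0.05,0.1205],"angular":[0.337,-0.299,0]},{"fingers":1,"dp":[-0.06,-0.075,0.121],"angular":[0.46,-0.405,0]}]'; python3 -c "
from h import *
now();print(gY(-.04,-.127,.17,-.3));print(gY(-.04,-.127,.024,-.3))"
```

```text
time_s: 14.4
position: [0.5947, -0.3131, 0.1601]
eef_rot: [-0.002, 0.911, 0.413, 0.008]
contact_force: [0.6, -0.3, -1.2]
gripper_width: 0.998
grasp_force: 0.0
t 14.4 E nt z [ 0.0157 -0.1296  0.1731] tilt -0.017 zt -0.003 q [-0.66  0.67  1.38  0.02  1.1   0.05] F ntz [ 0.2 -0.6 -1.2]
([-0.0363, -0.0375, -0.0025], [0.2148, -0.1841, 0.0012])
([-0.0363, -0.0375, -0.1485], [0.2148, -0.1841, 0.0012])
```

```bash
python3 -m creep '[{"fingers":1,"dp":[-0.02,-0.02,0],"angular":[0.107,-0.092,0]},{"fingers":1,"dp":[-0.0363,-0.0375,-0.01],"angular":[0.2148,-0.1841,0]},{"fingers":1,"dp":[-0.0363,-0.0375,-0.06],"angular":[0.2148,-0.1841,0]},{"fingers":1,"dp":[-0.0363,-0.0375,-0.11],"angular":[0.2148,-0.1841,0]},{"fingers":1,"dp":[-0.0363,-0.0375,-0.1485],"angular":[0.2148,-0.1841,0]}]'; python3 - <<'E'
from h import *
im=bot.read_camera("wrist");cv2.imwrite("pics/w11.png",im)
now();print(gY(-.022,-.127,.024,-.3));print(gY(-.012,-.127,.024,-.3))
E
```

```text
time_s: 15.02
position: [0.558, -0.3493, 0.0077]
eef_rot: [-0.063, 0.901, 0.408, 0.133]
contact_force: [-0.2, -0.7, 0.1]
gripper_width: 1.002
grasp_force: 0.0
t 15.07 E nt z [-0.039  -0.1229  0.0153] tilt -0.296 zt 0.012 q [-0.86  0.88  1.5   0.39  0.86 -0.41] F ntz [-0.6  0.2 -2.6]
([0.0144, 0.01, 0.0088], [-0.0057, -0.0123, 0.0007])
([0.021, 0.0176, 0.0088], [-0.0057, -0.0123, 0.0007])
```

View pics/w11.png

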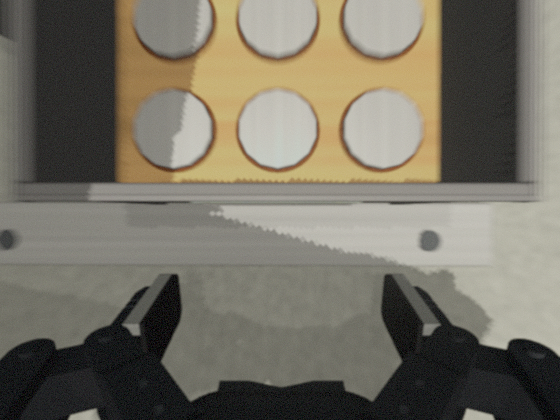

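The near rim (row ~190) is parallel to the fingers. The fingers are centred on the crate and clear of the bar. I'll close in and then push.

```bash
python3 -m creep '[{"fingers":1,"dp":[0,0,0],"angular":[0,0,0]},{"fingers":1,"dp":[0.006,0.007,0],"angular":[0,0,0]},{"fingers":1,"dp":[0.0119,0.0135,0],"angular":[0,0,0]},{"fingers":1,"dp":[0.0145,0.0165,0],"angular":[0,0,0]},{"fingers":1,"dp":[0.0171,0.0196,0],"angular":[0,0,0]}]'; python3 - <<'E'
from h import *
now()
# push waypoints relative to commanded (n=-.014), fence yaw -.042
ref=(-.014,-.127,.024,-.3,0)
for s,dy in((.01,-.01),(.022,-.02),(.034,-.03),(.046,-.042),(.058,-.042)):
    print(gY(-.014+s,-.127-.03*s,.024,-.3,dy,ref=ref))
E
```

```text
time_s: 15.7
position: [0.5771, -0.3296, 0.0107]
eef_rot: [-0.062, 0.901, 0.409, 0.134]
contact_force: [0.3, 0.3, 0.4]
gripper_width: 0.999
grasp_force: 0.0
t 15.7 E nt z [-0.0118 -0.1273  0.0231] tilt -0.296 zt 0.001 q [-0.82  0.87  1.49  0.4   0.85 -0.37] F ntz [ 0.5 -0.   0.4]
([0.0068, 0.0073, 0.0], [0.0, 0.0, -0.01])
([0.015, 0.0161, 0.0], [0.0, 0.0, -0.02])
([0.0232, 0.0248, 0.0], [-0.0, 0.0, -0.03])
([0.0314, 0.0336, 0.0], [0.0, -0.0, -0.042])
([0.0396, 0.0424, 0.0], [0.0, -0.0, -0.042])
```

```bash
python3 -m creep '[{"fingers":1,"dp":[0.0048,0.0053,0],"angular":[0,0,-0.005]},{"fingers":1,"dp":[0.0116,0.0125,0],"angular":[0,0,-0.016]},{"fingers":1,"dp":[0.0184,0.0198,0],"angular":[0,0,-0.027]},{"fingers":1,"dp":[0.0253,0.0272,0],"angular":[0,0,-0.037]},{"fingers":1,"dp":[0.0328,0.0352,0],"angular":[0,0,-0.042]}]'; python3 - <<'E'
from h import *
now()
M=tool()[1].as_matrix();print("dyaw",np.arctan2(-M[:2,1]@N[:2],-M[:2,1]@Tt[:2]))
im=bot.read_camera("top");cv2.imwrite("pics/t12.png",im)
# fence front edge in top picture: sample lines across it, find the leg's top edge
t=P("top");im0=cv2.GaussianBlur(cv2.cvtColor(im,cv2.COLOR_BGR2GRAY),(3,3),0).astype(np.float32)
res=[]
for tt in np.linspace(-.33,-.22,23).tolist()+np.linspace(-.05,.15,21).tolist():
    ns=np.arange(.22,.285,.001);px=np.array([proj(t,W(n,tt,.04)) for n in ns],np.float32)
    v=cv2.remap(im0,px[:,0][None],px[:,1][None],cv2.INTER_LINEAR)[0];d=np.diff(v);i=int(np.argmax(abs(d)))
    res.append((tt,ns[i],int(d[i]),int(d.min())))
print([(round(a,3),round(float(b),3),c) for a,b,c,_ in res])
E
```

```text
time_s: 16.32
position: [0.609, -0.2962, 0.0103]
eef_rot: [-0.058, 0.909, 0.389, 0.134]
contact_force: [-5.0, -4.2, 2.3]
gripper_width: 0.998
grasp_force: 2.7
t 16.32 E nt z [ 0.0344 -0.1292  0.0228] tilt -0.294 zt -0.012 q [-0.75  0.87  1.48  0.41  0.82 -0.27] F ntz [-6.5  1.   2.3]
dyaw 0.0431181871756614
[(-0.33, 0.239, 17), (-0.325, 0.239, 16), (-0.32, 0.24, 18), (-0.315, 0.241, 17), (-0.31, 0.24, 19), (-0.305, 0.24, 18), (-0.3, 0.241, 19), (-0.295, 0.24, 21), (-0.29, 0.241, 19), (-0.285, 0.241, 19), (-0.28, 0.241, 20), (-0.275, 0.241, 19), (-0.27, 0.242, 18), (-0.265, 0.242, 19), (-0.26, 0.242, 19), (-0.255, 0.242, 19), (-0.25, 0.242, 18), (-0.245, 0.243, 18), (-0.24, 0.243, 18), (-0.235, 0.243, 17), (-0.23, 0.243, 16), (-0.225, 0.243, 15), (-0.22, 0.243, 16), (-0.05, 0.251, 14), (-0.04, 0.252, 15), (-0.03, 0.252, 17), (-0.02, 0.253, 17), (-0.01, 0.253, 17), (0.0, 0.253, 15), (0.01, 0.254, 19), (0.02, 0.254, 19), (0.03, 0.256, 18), (0.04, 0.255, 19), (0.05, 0.255, 20), (0.06, 0.256, 20), (0.07, 0.257, 19), (0.08, 0.257, 19), (0.09, 0.258, 20), (0.1, 0.258, 19), (0.11, 0.258, 16), (0.12, 0.258, 15), (0.13, 0.259, 15), (0.14, 0.26, 17), (0.15, 0.259, 18)]
```

Fence slope is 0.0435, which matches the commanded yaw of −0.042. Its face is at n≈0.247, so about 94 mm remain.

```bash
python3 -m creep '[{"fingers":1,"dp":[0.0086,0.009,0],"angular":[0,0,-0.001]},{"fingers":1,"dp":[0.0173,0.0181,0],"angular":[0,0,-0.0015]},{"fingers":1,"dp":[0.0259,0.0271,0],"angular":[0,0,-0.0015]},{"fingers":1,"dp":[0.0345,0.0362,0],"angular":[0,0,-0.0015]},{"fingers":1,"dp":[0.0432,0.0452,0],"angular":[0,0,-0.0015]}]'; python3 - <<'E'
from h import *
now()
M=tool()[1].as_matrix();print("dyaw",np.arctan2(-M[:2,1]@N[:2],-M[:2,1]@Tt[:2]))
E
```

```text
time_s: 17.0
position: [0.6523, -0.2508, 0.0103]
eef_rot: [-0.058, 0.91, 0.389, 0.135]
contact_force: [-3.9, -4.2, 4.4]
gripper_width: 1.001
grasp_force: 2.9
t 17.0 E nt z [ 0.097  -0.1319  0.0228] tilt -0.294 zt -0.012 q [-0.65  0.89  1.44  0.4   0.82 -0.17] F ntz [-5.7  0.2  4.4]
dyaw 0.044227504145014224
```

```bash
python3 -m creep '[{"fingers":1,"dp":[0.0069,0.0072,0],"angular":[0,0,0]},{"fingers":1,"dp":[0.0124,0.013,0],"angular":[0,0,0]},{"fingers":1,"dp":[0.0159,0.0166,0],"angular":[0,0,0]},{"fingers":1,"dp":[0.0179,0.0188,0],"angular":[0,0,0]},{"fingers":1,"dp":[0.0193,0.0203,0],"angular":[0,0,0]}]'; python3 -c "
from h import *
now()"
```

```text
time_s: 17.62
position: [0.6714, -0.2305, 0.0103]
eef_rot: [-0.058, 0.91, 0.389, 0.135]
contact_force: [-3.7, -5.1, 3.9]
gripper_width: 1.005
grasp_force: 3.1
t 17.62 E nt z [ 0.1248 -0.1329  0.0227] tilt -0.294 zt -0.012 q [-0.61  0.89  1.42  0.4   0.83 -0.12] F ntz [-6.3 -0.6  3.9]
```

```bash
python3 -m creep '[{"fingers":1,"dp":[0.0007,0.0007,0],"angular":[0,0,0]},{"fingers":1,"dp":[0.0014,0.0014,0],"angular":[0,0,0]},{"fingers":1,"dp":[0.0021,0.0022,0],"angular":[0,0,0]},{"fingers":1,"dp":[0.0024,0.0025,0],"angular":[0,0,0]}]'; python3 - <<'E'
from h import *
now();im=bot.read_camera("top");cv2.imwrite("pics/t13.png",im)
E
```

```text
time_s: 18.12
position: [0.6737, -0.2282, 0.0103]
eef_rot: [-0.058, 0.91, 0.389, 0.135]
contact_force: [-3.6, -3.6, 4.1]
gripper_width: 1.0
grasp_force: 3.1
t 18.12 E nt z [ 0.1281 -0.1331  0.0227] tilt -0.294 zt -0.011 q [-0.61  0.89  1.42  0.4   0.83 -0.12] F ntz [-5.1  0.3  4.1]
```

Not touching yet (force is still only sliding friction), so I keep going in small steps.

```bash
python3 -m creep '[{"fingers":1,"dp":[0.0007,0.0007,0],"angular":[0,0,0]},{"fingers":1,"dp":[0.0014,0.0014,0],"angular":[0,0,0]},{"fingers":1,"dp":[0.0021,0.0022,0],"angular":[0,0,0]}]'; python3 -m creep '[{"fingers":1,"dp":[0.0007,0.0007,0],"angular":[0,0,0]},{"fingers":1,"dp":[0.0011,0.0011,0],"angular":[0,0,0]}]';  python3 -c "
from h import *
now()"
```

```text
time_s: 18.55
position: [0.674, -0.2279, 0.0103]
eef_rot: [-0.058, 0.91, 0.389, 0.133]
contact_force: [-11.5, -11.0, 8.1]
gripper_width: 1.0
grasp_force: 8.2
time_s: 18.8
position: [0.6741, -0.2278, 0.0103]
eef_rot: [-0.057, 0.91, 0.389, 0.132]
contact_force: [-14.9, -13.2, 9.5]
gripper_width: 1.001
grasp_force: 9.9
t 18.8 E nt z [ 0.1287 -0.1331  0.0227] tilt -0.289 zt -0.011 q [-0.6   0.89  1.41  0.39  0.83 -0.11] F ntz [-19.7   2.5   9.5]
```

Fence contact: the force rose to 20 N. I'll back off, shut the fingers and press once at the middle so the crate seats flush.

```bash
python3 -m creep '[{"fingers":1,"dp":[-0.007,-0.0073,0.003],"angular":[0,0,0]},{"fingers":0,"dp":[-0.0173,-0.0181,0.013],"angular":[0,0,0]},{"fingers":0,"dp":[-0.0173,-0.0181,0.013],"angular":[0,0,0]},{"fingers":0,"dp":[-0.0173,-0.0181,0.013],"angular":[0,0,0]},{"fingers":0,"dp":[-0.0173,-0.0181,0.013],"angular":[0,0,0]}]'; python3 - <<'E'
from h import *
now(0);im=bot.read_camera("wrist");cv2.imwrite("pics/w14.png",im)
w=P("wrist");g=cv2.cvtColor(im,cv2.COLOR_BGR2GRAY).astype(np.float32)
# near rim line (z=.07) yaw: sample along n at several t
for tt in np.linspace(-.185,-.085,11):
    ns=np.arange(.115,.155,.0005);px=np.array([proj(w,W(n,tt,.07)) for n in ns],np.float32)
    v=cv2.remap(g,px[:,0][None],px[:,1][None],cv2.INTER_LINEAR)[0];d=np.diff(cv2.GaussianBlur(v[None],(5,1),0)[0]);i=np.argsort(-abs(d))[:3];print(round(tt,3),[(round(float(ns[k]),4),int(d[k])) for k in i])
E
```

```text
time_s: 19.42
position: [0.6602, -0.2408, 0.0227]
eef_rot: [-0.059, 0.909, 0.389, 0.135]
contact_force: [-0.2, 1.0, -0.2]
gripper_width: 0.147
grasp_force: 0.0
t 19.43 E nt z [ 0.1135 -0.1314  0.0227] tilt -0.296 zt -0.01 q [-0.63  0.87  1.43  0.4   0.84 -0.14] F ntz [ 0.6  0.8 -0.2]
-0.185 [(0.1385, -28), (0.138, -26), (0.139, -17)]
-0.175 [(0.1385, -25), (0.139, -20), (0.1405, 18)]
-0.165 [(0.148, 26), (0.139, -26), (0.1475, 25)]
-0.155 [(0.1515, 36), (0.152, 27), (0.1395, -25)]
-0.145 [(0.124, 28), (0.14, -25), (0.1235, 25)]
-0.135 [(0.1495, 32), (0.148, -24), (0.1405, -24)]
-0.125 [(0.152, 29), (0.1515, 25), (0.15, -24)]
-0.115 [(0.1415, -25), (0.141, -23), (0.143, 19)]
-0.105 [(0.151, 33), (0.1495, -26), (0.142, -24)]
-0.095 [(0.142, -26), (0.1425, -25), (0.152, 22)]
-0.085 [(0.143, -30), (0.1425, -29), (0.1445, 24)]
```

The near rim's slope is 0.044, parallel to the fence (0.0435). Now the final centre press.

```bash
python3 -m creep '[{"fingers":0,"dp":[0.0055,0.0058,0],"angular":[0,0,0]},{"fingers":0,"dp":[0.0097,0.0101,0],"angular":[0,0,0]},{"fingers":0,"dp":[0.0111,0.0116,0],"angular":[0,0,0]},{"fingers":0,"dp":[0.0124,0.013,0],"angular":[0,0,0]},{"fingers":0,"dp":[0.0138,0.0145,0],"angular":[0,0,0]}]'; python3 -c "
from h import *
now(0)"
```

```text
time_s: 20.1
position: [0.6708, -0.23, 0.0227]
eef_rot: [-0.058, 0.909, 0.39, 0.132]
contact_force: [-14.8, -11.3, 5.7]
gripper_width: 0.0
grasp_force: 9.3
t 20.1 E nt z [ 0.1286 -0.1323  0.0227] tilt -0.289 zt -0.009 q [-0.61  0.87  1.42  0.39  0.85 -0.11] F ntz [-18.3   3.7   5.7]
```

```bash
python3 -m creep '[{"fingers":0,"dp":[-0.006,-0.0063,0],"angular":[0,0,0]},{"fingers":0,"dp":[-0.024,-0.025,0.01],"angular":[0,0,0]},{"fingers":0,"dp":[-0.036,-0.038,0.06],"angular":[0,0,0]},{"fingers":0,"dp":[-0.05,-0.055,0.12],"angular":[0,0,0]},{"fingers":0,"dp":[-0.07,-0.08,0.17],"angular":[0,0,0]}]'
python3 -m creep '[{"fingers":0,"dp":[-0.03,-0.05,0.02],"angular":[0,0,0]},{"fingers":0,"dp":[-0.06,-0.1,0.02],"angular":[0,0,0]},{"fingers":0,"dp":[-0.09,-0.15,0.02],"angular":[0,0,0]},{"fingers":0,"dp":[-0.12,-0.2,0.02],"angular":[0,0,0]},{"fingers":0,"dp":[-0.12,-0.2,0.02],"angular":[0,0,0]}]'
python3 - <<'E'
from h import *
now(0);s=bot.read_camera("scene");im=bot.read_camera("top");cv2.imwrite("pics/t15.png",im);cv2.imwrite("pics/s15.png",s)
a=cv2.imread("pics/scene0.png");d=cv2.absdiff(a,s).max(2)
c=P("scene")
for nm,p in dict(left=W(.057,.1197,.07),blank=np.array([.552,-.1656,.05]),oldR=W(.057,-.1245,.07),newR=W(.19,-.133,.07),tote=np.array([.383,.108,.05])).items():
    u,v=proj(c,p).astype(int);q=d[v-14:v+14,u-14:u+14];print(nm,u,v,"changed",(q>40).mean().round(2))
g=cv2.cvtColor(im,cv2.COLOR_BGR2GRAY).astype(np.float32);t=P("top")
def edge(n0,n1,tt,z):
    ns=np.arange(n0,n1,.0005);px=np.array([proj(t,W(n,tt,z)) for n in ns],np.float32)
    v=cv2.remap(g,px[:,0][None],px[:,1][None],cv2.INTER_LINEAR)[0];e=np.diff(cv2.GaussianBlur(v[None],(5,1),0)[0]);k=int(np.argmax(abs(e)));return round(float(ns[k]),4)
print("R near rim",[(round(x,3),edge(.115,.16,x,.07)) for x in np.linspace(-.19,-.08,8)])
print("L near rim",[(round(x,3),edge(-.02,.03,x,.07)) for x in np.linspace(.06,.18,8)])
print("L far rim",[(round(x,3),edge(.09,.13,x,.07)) for x in np.linspace(.06,.18,8)])
E
```

```text
time_s: 20.72
position: [0.6042, -0.3066, 0.195]
eef_rot: [-0.059, 0.909, 0.389, 0.136]
contact_force: [0.3, -0.5, 1.0]
gripper_width: -0.002
grasp_force: 0.0
time_s: 21.35
position: [0.4815, -0.5115, 0.2125]
eef_rot: [-0.058, 0.911, 0.386, 0.135]
contact_force: [-0.2, 0.3, -0.7]
gripper_width: -0.001
grasp_force: 0.0
t 21.35 E nt z [-0.2079 -0.1751  0.2125] tilt -0.295 zt -0.014 q [-1.09  0.68  1.22  0.29  1.35 -0.4 ] F ntz [ 0.1  0.3 -0.7]
left 238 220 changed 0.35
blank 263 252 changed 0.04
oldR 261 289 changed 0.56
newR 309 278 changed 0.26
tote 264 170 changed 0.0
R near rim [(np.float64(-0.19), 0.1385), (np.float64(-0.174), 0.1295), (np.float64(-0.159), 0.13), (np.float64(-0.143), 0.1295), (np.float64(-0.127), 0.1315), (np.float64(-0.111), 0.15), (np.float64(-0.096), 0.132), (np.float64(-0.08), 0.133)]
L near rim [(np.float64(0.06), 0.0165), (np.float64(0.077), 0.0245), (np.float64(0.094), 0.028), (np.float64(0.111), 0.028), (np.float64(0.129), -0.0175), (np.float64(0.146), -0.013), (np.float64(0.163), -0.011), (np.float64(0.18), -0.004)]
L far rim [(np.float64(0.06), 0.1065), (np.float64(0.077), 0.102), (np.float64(0.094), 0.1025), (np.float64(0.111), 0.1025), (np.float64(0.129), 0.102), (np.float64(0.146), 0.1025), (np.float64(0.163), 0.1075), (np.float64(0.18), 0.1025)]
```

```bash
python3 - <<'E'
from h import *
A=cv2.cvtColor(cv2.imread("pics/top0.png"),cv2.COLOR_BGR2GRAY);Bm=cv2.cvtColor(cv2.imread("pics/t15.png"),cv2.COLOR_BGR2GRAY)
S=cv2.cvtColor(cv2.imread("pics/scene0.png"),cv2.COLOR_BGR2GRAY);S2=cv2.cvtColor(cv2.imread("pics/s15.png"),cv2.COLOR_BGR2GRAY)
def m(a,b,x,y,h,r=10):
    T=a[y-h:y+h,x-h:x+h];q=cv2.matchTemplate(b[y-h-r:y+h+r,x-h-r:x+h+r],T,cv2.TM_CCOEFF_NORMED);_,v,_,l=cv2.minMaxLoc(q);return l[0]-r,l[1]-r,round(v,3)
print("top L",m(A,Bm,318,216,22),"blank",m(A,Bm,335,186,8),"tote",m(A,Bm,244,240,26))
print("scene L",m(S,S2,240,228,26),"blank",m(S,S2,264,256,8),"tote",m(S,S2,266,176,20),"tube",m(S,S2,202,342,16))
t=P("top");s=P("scene")
# fit right crate pose in scene: compare edges rim far and near
for nm,c,im in(("top",t,Bm),("scene",s,S2)):
  g=im.astype(np.float32)
  for lab,z,lo,hi in(("near",.07,.115,.16),("far",.07,.225,.275)):
    o=[]
    for tt in np.linspace(-.19,-.08,9):
      ns=np.arange(lo,hi,.0005);px=np.array([proj(c,W(n,tt,z)) for n in ns],np.float32)
      v=cv2.remap(g,px[:,0][None],px[:,1][None],cv2.INTER_LINEAR)[0];e=np.diff(cv2.GaussianBlur(v[None],(9,1),0)[0]);o.append(round(float(ns[np.argmax(abs(e))]),4))
    print(nm,lab,o)
E
```

```text
top L (0, 0, 0.572) blank (0, 0, 1.0) tote (0, 0, 0.961)
scene L (0, 0, 0.859) blank (0, 0, 0.993) tote (0, 0, 0.998) tube (0, 0, 0.491)
top near [0.139, 0.135, 0.129, 0.1545, 0.142, 0.1495, 0.148, 0.1325, 0.1335]
top far [0.241, 0.2415, 0.233, 0.234, 0.2345, 0.235, 0.236, 0.236, 0.237]
scene near [0.1245, 0.126, 0.145, 0.1265, 0.1275, 0.133, 0.129, 0.131, 0.1355]
scene far [0.248, 0.23, 0.23, 0.244, 0.2445, 0.2315, 0.246, 0.248, 0.2475]
```

Nothing else has shifted, and the right crate stands square at the fence. Handing in.

```bash
python3 -c "
from rig import bot
print(bot.finish_job())"
```

```text
the job is handed in; nothing more can be done
None
```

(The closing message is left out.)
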